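# Index the rotary soldering jig by one notch

## Task

Index the rotary soldering jig by one notch: with the fingertips press the plunger's round cup down until the table is free, swing the cup round to the very next notch on the side where the soldering-iron stand is, and let the plunger spring fully back up so that the table is locked there. Leave the loose things on the bench where they stand.

Things in the scene. Friction and masses are not known exactly. Their poses are not given: they have to be found in the camera images.
- jig_axis (a point): point on the vertical turning axis of the jig, 68 mm above the bench, on top of its hub. Bolted to the bench: a grey foot and an aluminium index plate (123 mm radius, top 44 mm up) with 8 rim notches 45 degrees apart. Above it turns a steel table (100 mm radius) with 8 small boards. All of it but the cup is lower than 70 mm. z is up.
- cup_floor (a point): centre of the floor of the plunger's dark steel cup, 90 mm above the bench at rest; moves with it. The cup is on an arm of the table, 145 mm from the axis, on the robot's side at the start; open on top, 58 mm inside, 68 mm outside diameter, wall 14 mm high above the floor. Shut fingertips pressed on the floor and moved round the axis drag it along by its wall.
- plunger (a joint): travel of the plunger in m: 0 fully up, 0.012 fully pressed; the spring takes 4 N to start, 8 N at full press. A tooth below the cup locks into a rim notch of the index plate; it is clear from 0.009 pressed. Let up between notches, it rides under the plate (about 0.009) until the next notch, where it springs up and locks.
- turntable (a joint): angle of the table in rad, counter-clockwise positive seen from above (takes a cup on the robot's side towards -y, the robot's right); about 0 at the start, locked with about 0.013 play either way. The next notches are at +0.785 and -0.785. Unlocked, it turns with about 1 N at the cup and stays where it is left.
- iron_stand: soldering-iron stand, fixed: dark block 170 x 90 x 30 mm with sponge, wire coil and leaning iron with yellow handle, about 190 mm high in all. It stands on the robot's left (+y) or right (-y) of the jig; a black fume fan (170 mm high) stands on the other side. Origin: centre of the block's underside.
- solder_spool: grey solder spool with wire on it, 54 mm across, 46 mm high, standing on its end; loose, a bystander. Origin: on its underside, at the middle.
- flux_bottle: small amber bottle, 40 mm across, 75 mm high; loose, a bystander. Origin: on its underside, at the middle.
- tip_cleaner: black pot with brass filling, 68 mm across, 45 mm high; loose, a bystander. Origin: on its underside, at the middle.
- screwdriver: red-handled screwdriver lying flat, 170 mm long; loose, a bystander. Origin: on its underside, at the middle.
- side_cutters: side cutters with dark blue handles lying flat, 160 mm long; loose, a bystander. Origin: on its underside, at the middle.

How it is judged:
By the outcome, as a careful person would: the job done as asked, in the order asked, and still so for the second after the job is handed in, with the robot touching nothing.
It also fails if it takes over 42 s, if anything falls off the work surface, if the arm or the gripper's body presses on something with over 40 N, if the wrist force passes 120 N, or if a joint passes its speed limit or range.

## Robot

A 7-joint arm with a two-finger parallel gripper is mounted at the origin on the work surface. World frame = base frame: x ahead of the robot, y to its left, z up, the work surface at z = 0. Lengths are in m, angles in rad, forces in N, time in s.
With the tool pointing down it reaches from about 0.35 to 0.775 m from the base axis. Payload 3.1 kg.
Tool frame: the origin (TCP) lies at the very end of the fingers, on their centre line; the grasp point (between the pads) lies 19 mm behind it (robot.grip_point_offset is the distance from the TCP to the grasp point, in m); z points along the fingers, y is the line along which they close (so a half turn about z gives the same grasp; the last joint's range is limited). The gripper opens to 85 mm and grips with 20 to 120 N. Pads are 22 mm wide; open, the fingers measure 114 mm over their backs; the gripper's body (76 mm by 85 mm) begins 54 mm behind the grasp point. The pads swing forward as they close: fully open they stand 13 mm farther back than shut.
Start: joints at [-1.198, 0.311, 0.014, 1.512, -0.004, 1.319, -0.027], TCP at [0.222, 0.503, 0.231] pointing down, gripper open.
Joint ranges: [-2.7, 2.7], [-0.3, 1.91], [-1.27, 1.3], [0.12, 2.57], [-1.44, 4.58], [0.2, 2.03], [-3.05, 3.05]. Speed limits (rad/s): [2.79, 2.79, 3.14, 3.14, 3.14, 3.14, 3.14].

## Interface

Orientations are given as a 3x3 rotation matrix whose columns are the frame's x, y, z axes.
In Python, from workcell import robot gives the robot as it stands.
- The arm moves only by the tool send_rows, never from a script. Its argument "increments" is a list of rows, each a list of 5 numbers: the shift along the tool's x, y, z in units of 0.02 m (1.0 is 0.02 m), then the turn about the tool's z in units of 0.12 rad (1.0 is 0.12 rad), then the opening, from 0 (shut) to 1 (fully open). A call has exactly 8 rows; each row shifts and turns the commanded pose from where the row before left it, along the tool's axes as they then stand; what a row does not reach is not made up. A row lasts 1/12 s, in which the tool goes at most 41.7 mm and 7.16 degrees, less where a joint would pass 70% of its speed; a pose out of reach is approached as far as the arm can. A call with a number of a shift or a turn outside -1 to 1 is refused whole. A call with a gripper value outside its range is refused whole. The fingers move at their own pace and stop on an object; "force" is the grip in N (left out, the last holds). Time passes only in rows, so rows that do not move let the fingers close, or fill a call up. It gives the time, the measured TCP pose, the force and the opening at its end, in the units of the state.
- robot.state(): the state, without advancing time (a new reading comes with each control period).
- robot.snapshot(name): name is "scene" or "top"; returns (picture, depth): 480x640x3 uint8, blue, green, red; 480x640 float32, m along the optical axis (not along the pixel's ray), 0 where there is no reading.
- robot.camera_info(name): a dict with "fov_y" (degrees; the focal length in pixels is half the picture's height over the tangent of half this angle, whatever the lens; pixels are square), "cx", "cy" (the principal point, pixels), "distortion" ([k1, k2, p1, p2, k3] as OpenCV has them; the pictures are not rectified), "view" (4x4, takes a point from world to camera coordinates). Camera axes: x right, y down, z forward; pixel columns grow to the right and rows downward; lengths in m; the calibration is good to about 2 mm. A picture is of the moment at which its call begins. camera_info takes no time and is no camera call.
- robot.job_done(): hands the job in, once; it reports no verdict.
The state is a dict: "time_s": time; "joints": joint angles; "joint_vel": joint speeds; "effort": joint torques, N m; "eef_pos": TCP position; "tcp_rot": TCP orientation; "ft_force": force on the tool from outside, world axes, zero at the start; "ft_torque": the same for the moment, N m; "finger_gap": finger opening in m.
Only numpy, scipy, OpenCV 4.12 (cv2) and the standard library are available. Lean on these libraries where they do the work, as an engineer would, in place of code of your own. Each camera call takes 0.05 s, during which the arm holds its last target. There are 200 camera calls.

## Working session

There is one attempt and no reset: what is moved stays moved. The work goes in short steps, Python scripts to look and compute and a tool call to move; the robot and the scene stay as the last step left them, time stands still between calls to the robot, and variables do not carry over. Pictures are saved under pics/ and viewed, on a budget of 10 in all, crops included, one or two more only if the job needs it, and the job is handed in when it is done.

Besides the shell and the picture viewer there is one more tool, called by a JSON object that holds its "fn" and its "kwargs", one argument or row to a line. send_rows: Moves the arm, as the interface text tells. Shifts and turns lie within -1 to 1; 1 stands for 0.02 m of shift or 0.12 rad of turn. Its arguments: {"type":"object","properties":{"increments":{"type":"array"},"force":{"type":"number"}},"required":["increments"]}

```bash
ls; mkdir -p pics
cat > h.py <<'E'
import numpy as np, cv2
from workcell import robot
def cam(n):
    i=robot.camera_info(n); f=240/np.tan(np.radians(i["fov_y"])/2)
    K=np.array([[f,0,i["cx"]],[0,f,i["cy"]],[0,0,1.]]); return K,np.array(i["distortion"],float),np.array(i["view"])
def ray_plane(n,uv,z):
    K,d,V=cam(n); p=cv2.undistortPoints(np.array(uv,float).reshape(-1,1,2),K,d)[:,0]
    R,t=V[:3,:3],V[:3,3]; c=-R.T@t; r=np.c_[p,np.ones(len(p))]@R
    return c+r*((z-c[2])/r[:,2])[:,None]
def proj(n,P):
    K,d,V=cam(n); return cv2.projectPoints(np.array(P,float).reshape(-1,3),cv2.Rodrigues(V[:3,:3])[0],V[:3,3],K,d)[0][:,0]
E
python3 - <<'E'
from h import *
for n in("scene","top"):
    p,d=robot.snapshot(n); cv2.imwrite(f"pics/{n}0.png",p); np.save(f"{n}0.npy",d)
    K,D,V=cam(n); print(n,K[0,0],D,-V[:3,:3].T@V[:3,3])
s=robot.state(); print(s["time_s"],s["eef_pos"],s["tcp_rot"],s["ft_force"],s["finger_gap"])
E
```

```text
pics
scene 560.1292696773139 [0.03093756 0.         0.         0.         0.        ] [1.3699002  0.10895895 0.94736861]
top 506.5567457121405 [-0.0929096  0.         0.         0.         0.       ] [0.25809366 0.00827368 1.36398771]
0.1 [0.22137534 0.5027663  0.23029928] [[-9.15229702e-01  4.02931753e-01 -7.71420930e-04]
 [ 4.02932478e-01  9.15227488e-01 -2.01598152e-03]
 [-1.06277330e-04 -2.15591672e-03 -9.99997670e-01]] [-0.10311124 -1.07870634 -0.30159815] 0.08545575708462362
```

View pics/top0.png

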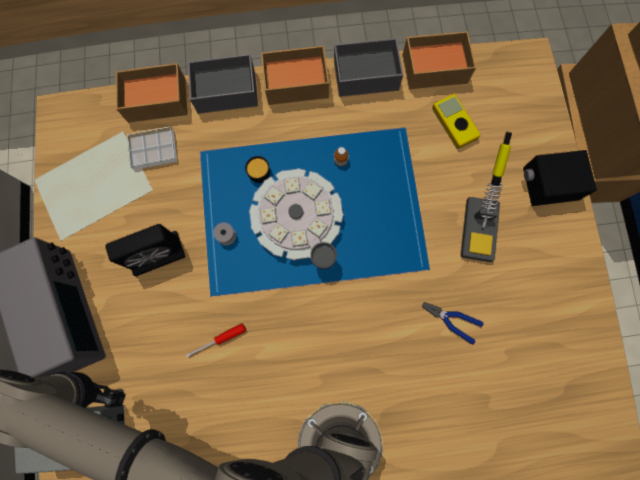

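View pics/scene0.png

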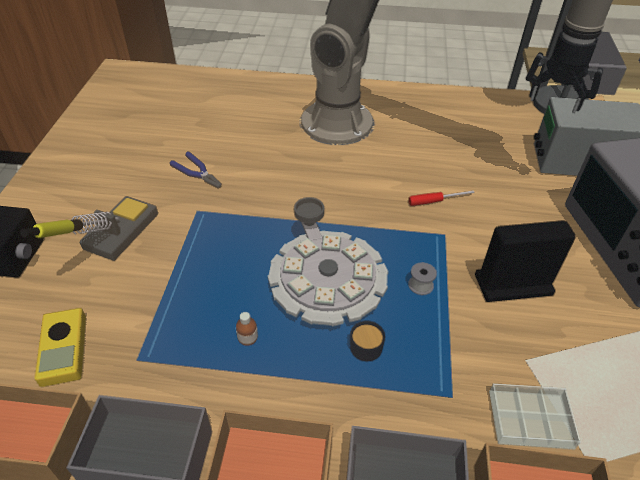

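The top view shows the hub at (296,212), the cup at (323,255) and the iron stand at (482,228), which is on the robot's right (-y). So the turn is +0.785. The spool is at (225,233), the bottle at (342,157) and the fan on the left. I'll measure the axis and the cup in both views.

Run:
```python
from h import *
def blob(n,seed,th,r):
    g=cv2.cvtColor(cv2.imread(f"pics/{n}0.png"),cv2.COLOR_BGR2HSV)
    m=((g[...,2]<th)&(g[...,1]<80)).astype(np.uint8); k=np.zeros_like(m); cv2.circle(k,seed,r,1,-1); m&=k
    c,l,s,ce=cv2.connectedComponentsWithStats(m); i=1+np.argmax(s[1:,4]); return s[i],ce[i],np.argwhere(l==i)[:,::-1]
for n,hub,cup in(("top",(296,212),(323,255)),("scene",(328,267),(309,211))):
    for nm,sd,z,r in(("hub",hub,.068,12),("cup",cup,.104,24)):
        for th in(90,110):
            s,c,pts=blob(n,sd,th,r); (ec,ax,an)=cv2.minAreaRect(pts.astype(np.float32)) 
            P=ray_plane(n,pts,z); q,R=cv2.minEnclosingCircle(P[:,:2].astype(np.float32))
            print(n,nm,th,s,c.round(1),ray_plane(n,[c],z)[0].round(4),np.round(q,4),round(R,4))
a=cv2.imread("pics/top0.png")[150:300,200:400]; b=cv2.imread("pics/scene0.png")[180:330,240:440]
cv2.imwrite("pics/z.png",cv2.resize(np.vstack([a,b]),None,fx=2,fy=2) if 0 else cv2.resize(np.hstack([a,b]),None,fx=2,fy=2,interpolation=cv2.INTER_CUBIC))
```

```text
top hub 90 [289 205  14  14 154] [295.6 211.6] [0.6062 0.0434 0.068 ] [0.6065 0.0433] 0.0192
top hub 110 [289 204  15  16 175] [295.6 211.5] [0.6064 0.0435 0.068 ] [0.6065 0.0438] 0.021
top cup 90 [310 243  26  26 526] [323.1 255.2] [ 0.4749 -0.0138  0.104 ] [ 0.4757 -0.0133] 0.0335
top cup 110 [310 242  26  27 539] [323. 255.] [ 0.4755 -0.0136  0.104 ] [ 0.4761 -0.0134] 0.0338
scene hub 90 [319 260  19  16 126] [328.1 268.1] [0.6191 0.0432 0.068 ] [0.6181 0.0421] 0.0213
scene hub 110 [319 260  19  17 257] [327.9 267.6] [0.618  0.0426 0.068 ] [0.618  0.0432] 0.0227
scene cup 90 [295 198  29  36 376] [308.7 212.3] [ 0.4969 -0.014   0.104 ] [ 0.5055 -0.0141] 0.0549
scene cup 110 [294 198  30  36 695] [308.7 211.4] [ 0.4942 -0.0144  0.104 ] [ 0.5048 -0.0112] 0.0556
```

View pics/z.png

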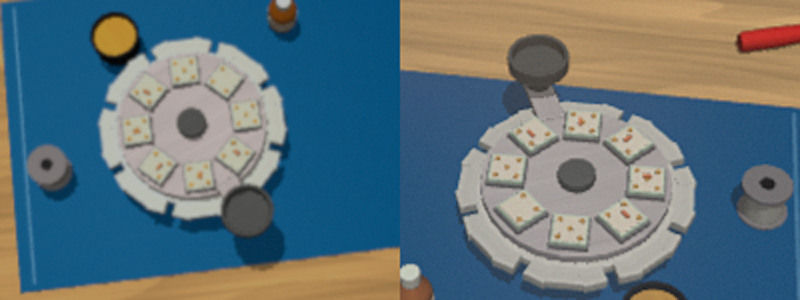

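Run:
```python
from h import *
print("rim far edge->centre", ray_plane("scene",[[308.7,197.8]],.104)[0]+[.034,0,0])
for n,uvs in(("top",[(296,212),(323,255),(323,250)]),("scene",[(328,266),(309,208),(309,212)])):
    d=np.load(n+"0.npy");K,D,V=cam(n)
    for u,v in uvs:
        w=np.median(d[v-1:v+2,u-1:u+2]); p=cv2.undistortPoints(np.array([[[u,v]]],float),K,D)[0,0]
        print(n,u,v,(V[:3,:3].T@(w*np.array([*p,1])-V[:3,3])).round(4))
    # plate: bright low-saturation, top at z=.044
    g=cv2.cvtColor(cv2.imread(f"pics/{n}0.png"),cv2.COLOR_BGR2HSV)
    m=((g[...,2]>120)&(g[...,1]<70)).astype(np.uint8); k=np.zeros_like(m); cv2.circle(k,uvs[0],70,1,-1); m=cv2.morphologyEx(m&k,cv2.MORPH_OPEN,np.ones((3,3)))
    c=max(cv2.findContours(m,0,cv2.CHAIN_APPROX_NONE)[0],key=cv2.contourArea)[:,0]
    h=cv2.convexHull(c)[:,0]; P=ray_plane(n,h,.044)[:,:2]
    q,R=cv2.minEnclosingCircle(P.astype(np.float32)); print(n,"plate",np.round(q,4),R)
```

```text
rim far edge->centre [ 0.48469522 -0.02036353  0.104     ]
top 296 212 [0.6049 0.0426 0.068 ]
top 323 255 [ 0.4779 -0.0138  0.09  ]
top 323 250 [ 0.4911 -0.0154  0.0883]
top plate [0.6091 0.0444] 0.12658755481243134
scene 328 266 [0.6136 0.0423 0.068 ]
scene 309 208 [ 0.4697 -0.0171  0.0909]
scene 309 212 [ 0.4818 -0.0155  0.0903]
scene plate [0.6073 0.0417] 0.13339672982692719
```

The two views agree: axis about (0.608, 0.043), cup about (0.4775, -0.0145), target cup about (0.556, -0.092). First I turn the tool square to the world (tool x = -X, y = +Y, z = -Z), then travel high with the fingers shut.

{"fn": "send_rows", "kwargs": {
  "increments": [
    [0,0,0,-0.87,0],
    [0,0,0,-0.87,0],
    [0,0,0,-0.87,0],
    [0,0,0,-0.85,0],
    [-0.5,-1,0,0,0],
    [-0.5,-1,0,0,0],
    [-0.5,-1,0,0,0],
    [-0.5,-1,0,0,0]
  ],
  "force": 40
}}

```text
time_s: 0.77
eef_pos: [0.2618, 0.4221, 0.2306]
tcp_rot: [[-1.0, -0.001, -0.001], [-0.001, 1.0, -0.001], [0.001, -0.001, -1.0]]
ft_force: [0.8, -0.2, 0.3]
finger_gap: 0.0003
```

{"fn": "send_rows", "kwargs": {
  "increments": [
    [-0.5,-1,0,0,0],
    [-0.5,-1,0,0,0],
    [-0.5,-1,0,0,0],
    [-0.5,-1,0,0,0],
    [-0.5,-1,0,0,0],
    [-0.5,-1,0,0,0],
    [-0.5,-1,0,0,0],
    [-0.5,-1,0,0,0]
  ]
}}

```text
time_s: 1.43
eef_pos: [0.3418, 0.2622, 0.2309]
tcp_rot: [[-1.0, -0.001, -0.001], [-0.001, 1.0, -0.001], [0.001, -0.001, -1.0]]
ft_force: [-0.4, -0.6, -0.3]
finger_gap: 0.0
```

{"fn": "send_rows", "kwargs": {
  "increments": [
    [-0.5,-1,0,0,0],
    [-0.5,-1,0,0,0],
    [-0.5,-1,0,0,0],
    [-0.5,-1,0,0,0],
    [-0.5,-1,0,0,0],
    [-0.5,-1,0,0,0],
    [-0.5,-1,0,0,0],
    [-0.5,-1,0,0,0]
  ]
}}

```text
time_s: 2.1
eef_pos: [0.4218, 0.1023, 0.2309]
tcp_rot: [[-1.0, -0.001, -0.001], [-0.001, 1.0, -0.0], [0.001, -0.0, -1.0]]
ft_force: [0.7, -0.0, -0.1]
finger_gap: -0.0001
```

{"fn": "send_rows", "kwargs": {
  "increments": [
    [-0.46,-0.97,0,0,0],
    [-0.46,-0.97,0,0,0],
    [-0.46,-0.97,0,0,0],
    [-0.46,-0.97,0,0,0],
    [-0.46,-0.97,0,0,0],
    [-0.48,-0.98,0,0,0],
    [0,0,1,0,0],
    [0,0,1,0,0]
  ]
}}

```text
time_s: 2.77
eef_pos: [0.4788, -0.0152, 0.1916]
tcp_rot: [[-1.0, 0.003, 0.003], [0.003, 1.0, -0.001], [-0.003, -0.001, -1.0]]
ft_force: [0.4, 1.4, 0.1]
finger_gap: 0.0001
```

{"fn": "send_rows", "kwargs": {
  "increments": [
    [0,0,1,0,0],
    [0,0,1,0,0],
    [0,0,1,0,0],
    [0,0,0.5,0,0],
    [0,0,0,0,0],
    [0,0,0,0,0],
    [0,0,0,0,0],
    [0,0,0,0,0]
  ]
}}

```text
time_s: 3.43
eef_pos: [0.4787, -0.0131, 0.1226]
tcp_rot: [[-1.0, -0.001, 0.003], [-0.001, 1.0, 0.0], [-0.003, 0.0, -1.0]]
ft_force: [0.8, -0.6, -0.9]
finger_gap: 0.0001
```

Run:
```python
from h import *
a=robot.snapshot("top")[0]; b=robot.snapshot("scene")[0]
s=robot.state(); print(s["time_s"],s["eef_pos"],s["ft_force"],s["joints"])
e=s["eef_pos"]; print(proj("top",e),proj("scene",e),proj("scene",[e[0],e[1],.09]))
cv2.imwrite("pics/c1.png",cv2.resize(np.hstack([a[180:330,240:390],b[130:280,230:380]]),None,fx=2.6,fy=2.6,interpolation=cv2.INTER_CUBIC))
```

```text
3.5333 [ 0.4784436  -0.01308123  0.1224344 ] [-0.00414676  0.32671358  0.48662292] [-0.36956245  0.27188829  0.43513059  1.8770516  -0.13390413  1.01845397
  1.69299417]
[[322.62273441 252.59344685]] [[310.24973447 200.33942679]] [[310.26611358 211.15250702]]
```

View pics/c1.png

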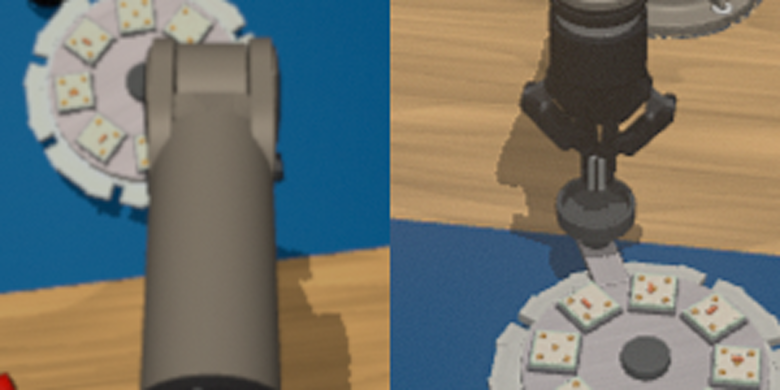

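Fingertips are centred over the cup in the scene view (rim centre about (309,210) full-frame, tip axis at column 310). Pressing down now.

{"fn": "send_rows", "kwargs": {
  "increments": [
    [0,0,0.7,0,0],
    [0,0,0.6,0,0],
    [0,0,0.25,0,0],
    [0,0,0.15,0,0],
    [0,0,0.15,0,0],
    [0,0,0.15,0,0],
    [0,0,0,0,0],
    [0,0,0,0,0]
  ]
}}

```text
time_s: 4.2
eef_pos: [0.4772, -0.0135, 0.0822]
tcp_rot: [[-1.0, -0.0, -0.001], [-0.0, 1.0, 0.0], [0.001, 0.0, -1.0]]
ft_force: [-3.5, -0.2, 5.7]
finger_gap: 0.0001
```

{"fn": "send_rows", "kwargs": {
  "increments": [
    [0,0,0.08,0,0],
    [0,0,0.07,0,0],
    [0,0,0,0,0],
    [0,0,0,0,0],
    [0,0,0,0,0],
    [0,0,0,0,0],
    [0,0,0,0,0],
    [0,0,0,0,0]
  ]
}}

```text
time_s: 4.87
eef_pos: [0.4773, -0.0136, 0.0796]
tcp_rot: [[-1.0, -0.0, -0.0], [-0.0, 1.0, 0.0], [0.0, 0.0, -1.0]]
ft_force: [-3.2, -1.1, 6.8]
finger_gap: -0.0003
```

Run:
```python
from h import *
c=np.array([.608,.0432]); a=np.arctan2(-.0568,-.1307)+np.arange(0,.96,.05)
P=c+.144*np.c_[np.cos(a),np.sin(a)]; d=np.diff(P,axis=0)/.02
for i,(x,y) in enumerate(d): print(round((i+1)*.05,2),round(-x,2),round(y,2),P[i+1].round(4))
```

```text
0.05 -0.15 -0.33 [ 0.479  -0.0207]
0.1 -0.17 -0.32 [ 0.4823 -0.0271]
0.15 -0.18 -0.31 [ 0.486  -0.0333]
0.2 -0.2 -0.3 [ 0.49   -0.0393]
0.25 -0.21 -0.29 [ 0.4942 -0.0451]
0.3 -0.23 -0.28 [ 0.4988 -0.0507]
0.35 -0.24 -0.27 [ 0.5036 -0.056 ]
0.4 -0.25 -0.25 [ 0.5087 -0.0611]
0.45 -0.27 -0.24 [ 0.514  -0.0659]
0.5 -0.28 -0.23 [ 0.5196 -0.0705]
0.55 -0.29 -0.21 [ 0.5254 -0.0748]
0.6 -0.3 -0.2 [ 0.5314 -0.0787]
0.65 -0.31 -0.18 [ 0.5376 -0.0824]
0.7 -0.32 -0.17 [ 0.544  -0.0858]
0.75 -0.33 -0.15 [ 0.5505 -0.0888]
0.8 -0.33 -0.14 [ 0.5572 -0.0915]
0.85 -0.34 -0.12 [ 0.564  -0.0939]
0.9 -0.35 -0.1 [ 0.5709 -0.0959]
0.95 -0.35 -0.08 [ 0.5779 -0.0976]
```

{"fn": "send_rows", "kwargs": {
  "increments": [
    [0,0,0.04,0,0],
    [0,0,0,0,0],
    [0,0,0,0,0],
    [0,0,0,0,0],
    [0,0,0,0,0],
    [0,0,0,0,0],
    [0,0,0,0,0],
    [0,0,0,0,0]
  ]
}}

```text
time_s: 5.53
eef_pos: [0.4773, -0.0136, 0.0788]
tcp_rot: [[-1.0, -0.0, -0.0], [-0.0, 1.0, 0.0], [0.0, 0.0, -1.0]]
ft_force: [-4.3, -1.0, 7.4]
finger_gap: 0.0
```

Pressed about 11 mm at 7.4 N. I'll start the arc with the first 0.2 rad in half-size rows.

{"fn": "send_rows", "kwargs": {
  "increments": [
    [-0.07,-0.17,0,0,0],
    [-0.08,-0.16,0,0,0],
    [-0.08,-0.16,0,0,0],
    [-0.09,-0.16,0,0,0],
    [-0.09,-0.16,0,0,0],
    [-0.09,-0.15,0,0,0],
    [-0.1,-0.15,0,0,0],
    [-0.1,-0.15,0,0,0]
  ]
}}

```text
time_s: 6.2
eef_pos: [0.4929, -0.0386, 0.0794]
tcp_rot: [[-1.0, -0.0, 0.003], [-0.0, 1.0, 0.0], [-0.003, 0.0, -1.0]]
ft_force: [-1.5, -0.4, 7.5]
finger_gap: 0.0003
```

Run:
```python
from h import *
b=robot.snapshot("scene")[0]
s=robot.state(); print(s["time_s"],s["eef_pos"],s["ft_force"])
cv2.imwrite("pics/c2.png",cv2.resize(b[140:340,210:410],None,fx=3,fy=3,interpolation=cv2.INTER_CUBIC))
```

```text
6.25 [ 0.49361136 -0.03956228  0.0795075 ] [-2.29845947 -0.40766059  7.04210941]
```

View pics/c2.png

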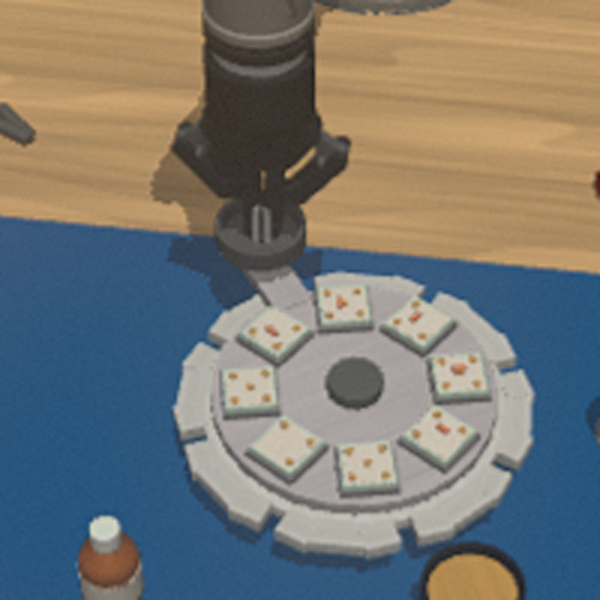

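The cup (261,232 in the crop) turns with the tips and the table is free. Continuing to about 0.6 rad.

{"fn": "send_rows", "kwargs": {
  "increments": [
    [-0.09,-0.17,0.03,0,0],
    [-0.09,-0.16,0,0,0],
    [-0.1,-0.16,0,0,0],
    [-0.1,-0.16,0,0,0],
    [-0.12,-0.14,0.01,0,0],
    [-0.12,-0.14,0,0,0],
    [-0.12,-0.14,0,0,0],
    [-0.13,-0.13,0,0,0]
  ]
}}

```text
time_s: 6.92
eef_pos: [0.512, -0.0618, 0.0792]
tcp_rot: [[-1.0, -0.001, 0.006], [-0.001, 1.0, 0.001], [-0.006, 0.001, -1.0]]
ft_force: [0.3, 1.8, 7.7]
finger_gap: 0.0001
```

{"fn": "send_rows", "kwargs": {
  "increments": [
    [-0.13,-0.12,0,0,0],
    [-0.13,-0.12,0,0,0],
    [-0.14,-0.12,0,0,0],
    [-0.14,-0.11,0,0,0],
    [-0.14,-0.11,0,0,0],
    [-0.14,-0.11,0,0,0],
    [0,0,0,0,0],
    [0,0,0,0,0]
  ]
}}

```text
time_s: 7.58
eef_pos: [0.5289, -0.0763, 0.0794]
tcp_rot: [[-1.0, -0.001, 0.008], [-0.001, 1.0, -0.0], [-0.008, -0.0, -1.0]]
ft_force: [1.2, 1.3, 7.2]
finger_gap: -0.0
```

Run:
```python
from h import *
b=robot.snapshot("scene")[0]
s=robot.state(); e=s["eef_pos"]; print(s["time_s"],e,s["ft_force"]); v=np.array(e[:2])-[.608,.0432]; print(np.hypot(*v),np.degrees(np.arctan2(v[1],v[0]))%360)
print(proj("scene",[e[0],e[1],.079]), proj("scene",[.556,-.092,.079]))
cv2.imwrite("pics/c3.png",cv2.resize(b[140:340,210:410],None,fx=3,fy=3,interpolation=cv2.INTER_CUBIC))
```

```text
7.6333 [ 0.52890715 -0.07633397  0.0794698 ] [0.45134338 0.93823628 7.82107571]
0.14333194958832968 236.5083206457231
[[278.35682504 227.97399501]] [[268.95744182 236.17784376]]
```

View pics/c3.png

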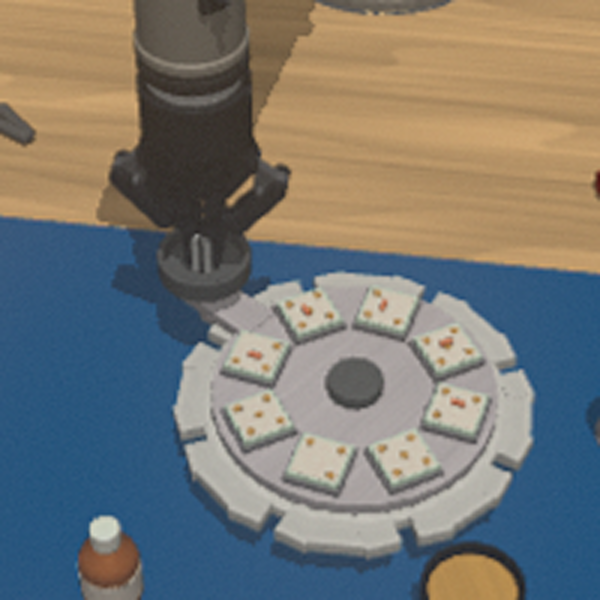

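The cup (278,227 full-frame) is still centred on the tips, with the table at about 0.57 rad. I'll advance about 0.09 rad more while pressed, then ease up so the tooth rides under the plate.

{"fn": "send_rows", "kwargs": {
  "increments": [
    [-0.15,-0.1,0,0,0],
    [-0.15,-0.1,0,0,0],
    [-0.15,-0.09,0,0,0],
    [-0.15,-0.09,0,0,0],
    [0,0,0,0,0],
    [0,0,-0.15,0,0],
    [0,0,-0.2,0,0],
    [0,0,0,0,0]
  ]
}}

```text
time_s: 8.3
eef_pos: [0.5382, -0.0839, 0.0848]
tcp_rot: [[-1.0, -0.001, 0.002], [-0.001, 1.0, -0.0], [-0.002, -0.0, -1.0]]
ft_force: [0.4, 0.6, 0.3]
finger_gap: 0.0003
```

{"fn": "send_rows", "kwargs": {
  "increments": [
    [-0.16,-0.09,0,0,0],
    [-0.16,-0.08,0,0,0],
    [-0.16,-0.08,0,0,0],
    [-0.16,-0.08,0,0,0],
    [-0.17,-0.07,0,0,0],
    [-0.17,-0.07,0,0,0],
    [0,0,0,0,0],
    [0,0,0,0,0]
  ]
}}

```text
time_s: 8.97
eef_pos: [0.5566, -0.093, 0.0833]
tcp_rot: [[-1.0, -0.0, -0.001], [-0.0, 1.0, 0.0], [0.001, 0.0, -1.0]]
ft_force: [-1.7, 0.9, -1.1]
finger_gap: -0.0002
```

{"fn": "send_rows", "kwargs": {
  "increments": [
    [-0.17,-0.06,-0.1,0,0],
    [-0.17,-0.06,0,0,0],
    [-0.17,-0.05,0,0,0],
    [0,0,0,0,0],
    [0,0,0,0,0],
    [0,0,0,0,0],
    [0,0,0,0,0],
    [0,0,0,0,0]
  ]
}}

```text
time_s: 9.63
eef_pos: [0.5674, -0.0962, 0.0859]
tcp_rot: [[-1.0, -0.001, 0.001], [-0.001, 1.0, 0.0], [-0.001, 0.0, -1.0]]
ft_force: [-1.2, 2.7, -0.3]
finger_gap: 0.0
```

Run:
```python
from h import *
b=robot.snapshot("scene")[0]
s=robot.state(); e=s["eef_pos"]; print(s["time_s"],e,s["ft_force"]); v=np.array(e[:2])-[.608,.0432]; print(np.hypot(*v),np.degrees(np.arctan2(v[1],v[0]))%360)
for z in(.095,.104): print((proj("scene",[.556,-.092,z])-[210,140])*3)
cv2.imwrite("pics/c4.png",cv2.resize(b[140:340,210:410],None,fx=3,fy=3,interpolation=cv2.INTER_CUBIC))
```

```text
9.6833 [ 0.5673971  -0.09616534  0.08588068] [-1.90903234  3.24718582 -0.56826291]
0.14515954216738852 253.75697039663206
[[175.6447889  272.89398825]]
[[174.9433989  263.96246364]]
```

View pics/c4.png

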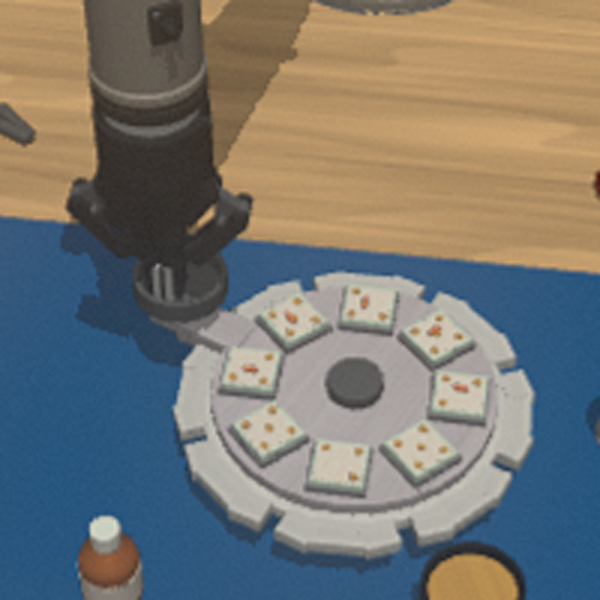

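The tips now bear on the left wall. The rim centre is about (181,281) in the crop, a few mm short of the notch with the tooth still riding. Continuing gently.

{"fn": "send_rows", "kwargs": {
  "increments": [
    [-0.09,-0.02,0,0,0],
    [-0.09,-0.02,0,0,0],
    [-0.09,-0.02,0,0,0],
    [0,0,0,0,0],
    [0,0,0,0,0],
    [0,0,0,0,0],
    [0,0,0,0,0],
    [0,0,0,0,0]
  ]
}}

```text
time_s: 10.35
eef_pos: [0.5743, -0.098, 0.0868]
tcp_rot: [[-1.0, -0.0, 0.004], [-0.0, 1.0, -0.001], [-0.004, -0.001, -1.0]]
ft_force: [0.9, 1.7, 5.9]
finger_gap: -0.0002
```

The vertical force jumped to 5.9 N, so the tooth has sprung up under the tips. Lifting off straight up.

{"fn": "send_rows", "kwargs": {
  "increments": [
    [0,0,-0.1,0,0],
    [0,0,-0.1,0,0],
    [0,0,-0.2,0,0],
    [0,0,-0.5,0,0],
    [0,0,-1,0,0],
    [0,0,-1,0,0],
    [0,0,-1,0,0],
    [0,0,-1,0,0]
  ]
}}

```text
time_s: 11.02
eef_pos: [0.5711, -0.0989, 0.1843]
tcp_rot: [[-1.0, 0.001, -0.003], [0.001, 1.0, -0.001], [0.003, -0.001, -1.0]]
ft_force: [0.8, 0.6, 0.8]
finger_gap: -0.0002
```

{"fn": "send_rows", "kwargs": {
  "increments": [
    [1,0,-1,0,0],
    [1,0.7,-1,0,0],
    [1,1,0,0,0],
    [1,1,0,0,0],
    [1,1,0,0,0],
    [1,1,0,0,0],
    [1,1,0,0,0],
    [1,1,0,0,0]
  ]
}}

```text
time_s: 11.68
eef_pos: [0.4105, 0.0357, 0.2235]
tcp_rot: [[-1.0, 0.001, -0.001], [0.001, 1.0, -0.001], [0.001, -0.001, -1.0]]
ft_force: [0.3, 0.8, 0.1]
finger_gap: 0.0001
```

{"fn": "send_rows", "kwargs": {
  "increments": [
    [0,1,0,0,0],
    [0,1,0,0,0],
    [0,1,0,0,0],
    [0,1,0,0,0],
    [0,1,0,0,0],
    [0,1,0,0,0],
    [0,1,0,0,0],
    [0,0,0,0,0]
  ]
}}

```text
time_s: 12.35
eef_pos: [0.4112, 0.1797, 0.2233]
tcp_rot: [[-1.0, -0.006, -0.001], [-0.006, 1.0, 0.001], [0.001, 0.001, -1.0]]
ft_force: [-0.0, 0.2, 0.3]
finger_gap: 0.0002
```

Run:
```python
from h import *
a,d=robot.snapshot("top"); b,d2=robot.snapshot("scene")
s=robot.state(); print(s["time_s"],s["eef_pos"],s["ft_force"])
for n,D_,uv in(("top",d,proj("top",[.556,-.092,.09])),("scene",d2,proj("scene",[.563,-.092,.09]))):
    u,v=uv[0].round().astype(int); K,D,V=cam(n); w=np.median(D_[v-1:v+2,u-1:u+2]); p=cv2.undistortPoints(np.array([[[u,v]]],float),K,D)[0,0]
    print(n,u,v,(V[:3,:3].T@(w*np.array([*p,1])-V[:3,3])).round(4))
g=cv2.cvtColor(a,cv2.COLOR_BGR2HSV); m=((g[...,2]<90)&(g[...,1]<80)).astype(np.uint8); k=np.zeros_like(m); cv2.circle(k,tuple(int(t) for t in proj("top",[.556,-.092,.1])[0]),22,1,-1)
c,l,st,ce=cv2.connectedComponentsWithStats(m&k); i=1+np.argmax(st[1:,4]); q=ray_plane("top",[ce[i]],.104)[0]; print(st[i],q)
for c0 in((.6065,.0433),(.608,.0432)):
  for z0 in((.4752,-.0137),):
    f=lambda p:np.arctan2(p[1]-c0[1],p[0]-c0[0]); print("turn",f(q)-f(z0))
cv2.imwrite("pics/c5.png",cv2.resize(np.hstack([a[130:330,200:400],b[180:380,210:410]]),None,fx=2,fy=2,interpolation=cv2.INTER_CUBIC))
```

```text
12.45 [0.4119617  0.17536673 0.22332046] [ 0.66701344 -0.58554873  0.2262446 ]
top 349 222 [ 0.5559 -0.0913  0.0883]
scene 268 235 [ 0.5646 -0.0917  0.0915]
[337 209  25  25 514] [ 0.55440273 -0.08997262  0.104     ]
turn 0.788582582984757
turn 0.7833661921751456
```

View pics/c5.png

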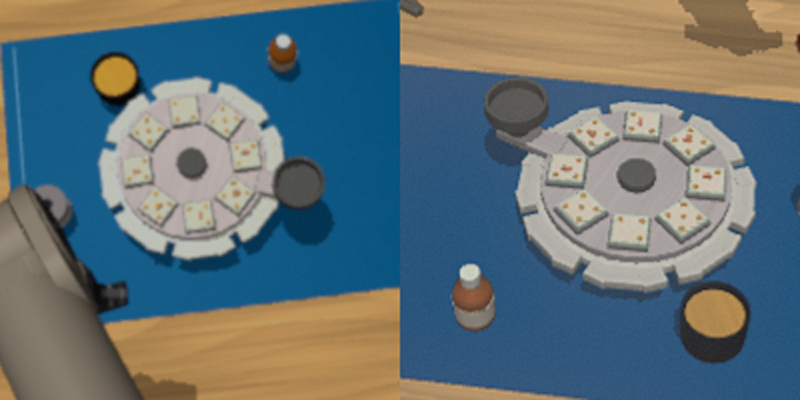

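The cup is at crop (298,183), in line with the next notch. It measures a turn of 0.78–0.79 rad, and the floor is back at about 0.090 m in both depth views. Bottle, pot and spool look undisturbed, and the robot is clear.

```bash
python3 -c "
from h import *
print(robot.job_done())"
```

```text
the job is handed in; nothing more can be done
None
```

I indexed the jig by one notch towards the soldering-iron stand (robot's right, counter-clockwise) and handed the job in at about 12.5 s of the 42 s allowed.

**How it went:** I pressed the cup about 11 mm at about 7.5 N and dragged it round to about 0.65 rad. Then I eased up so the tooth rode under the plate, and pushed the wall until the plunger sprang up into the notch. The upward force jumped to 5.9 N at that point. I lifted straight off and moved the arm away.

**Last checks:**
- **Angle:** the table measured 0.783–0.789 rad of turn against the 0.785 wanted.
- **Plunger:** the cup floor read 88–91 mm in the two depth views against 90 mm at rest, so it is up. I did not test the lock by pushing on it.
- **Robot:** it is touching nothing, and the force readings are near zero.
- **Bystanders:** the bottle and pot look undisturbed, and so does the spool, although the arm partly hid it in the top view. I did not check the screwdriver and side cutters again, but the arm only passed high above the bench.

**Disagreement:** the scene camera places the cup and hub about 7–12 mm farther in x than the top camera. I relied mainly on the top view and the contact forces.

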